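# Load the job's tool holders into the machine rack in order

### The arm

A 6-joint arm with a two-finger parallel gripper is mounted at the origin on the work surface. World frame = base frame: x ahead of the robot, y to its left, z up, the work surface at z = 0. Lengths are in mm, angles in rad, forces in N, time in s.
With the tool pointing down it reaches from about 275 to 750 mm from the base axis. Payload 10.2 kg.
Tool frame: the origin (TCP) lies between the finger pads; the fingertips stand 17 mm ahead of it and the grasp point (between the pads) lies 2 mm behind it (tips_ahead is the distance from the TCP to the fingertips, in mm); z points along the fingers, y is the line along which they close (so a half turn about z gives the same grasp; the last joint's range is limited). The gripper opens to 85 mm and grips with 20 to 120 N. Pads are 22 mm wide; open, the fingers measure 114 mm over their backs; the gripper's body (76 mm by 85 mm) begins 54 mm behind the grasp point. The pads swing forward as they close: fully open they stand 13 mm farther back than shut.
Start: joints at [-1.376, 0.313, 1.498, -0, 1.331, -0.223], TCP at [213.007, -479.853, 248.294] pointing down, gripper open.
Joint ranges: [-2.94, 2.94], [-0.97, 2.17], [0.19, 2.56], [-1.23, 4.37], [0.02, 3.11], [-2.88, 2.88]. Speed limits (rad/s): [2.39, 2.39, 3.01, 3.14, 3.14, 3.14].

### API

Orientations are given as a unit quaternion [w, x, y, z].
In Python, from rig import sense, capture, finish_job, boxes_of, tips_ahead gives the robot as it stands.
- The arm moves only by the tool drive_tool, never from a script. Its argument "commands" is text: rows parted by semicolons, each of 7 numbers parted by spaces: the shift along the world's x, y, z in units of 0.1 m (1.0 is 0.1 m), then the turn, a rotation vector about the world's x, y, z in units of pi/4 rad (1.0 is pi/4 rad), then the opening in per cent of the stroke, from 0 (shut) to 100 (fully open). A call has 1 to 20 rows; each row shifts and turns the commanded pose from where the row before left it; what a row does not reach is not made up. A row lasts 1/12 s, in which the tool goes at most 41.7 mm and 7.16 degrees, less where a joint would pass 70% of its speed; a pose out of reach is approached as far as the arm can. A call with a number of a shift or a turn outside -1 to 1 is refused whole. A call with a gripper value outside its range is refused whole. The fingers move at their own pace and stop on an object; "force" is the grip in N (left out, the last holds). Time passes only in rows, so rows that do not move let the fingers close. It gives the time, the measured TCP pose, the force, the opening and the grip force at its end, in the units of the state.
- sense(): the state, without advancing time (a new reading comes with each control period).
- capture(name): name is "scene" or "side" or "wrist"; returns a dict with "pixels" (420x560x3 uint8, blue, green, red), "fov_y" (degrees; the focal length in pixels is half the picture's height over the tangent of half this angle, whatever the lens; pixels are square), "cx", "cy" (the principal point, pixels), "position" and "attitude" of the camera in the world; the wrist camera has in their place "tool_from_camera" (4x4, takes a point from camera to tool coordinates, whose origin is the TCP and whose axes are the flange's). Camera axes: x right, y down, z forward; pixel columns grow to the right and rows downward; lengths in mm; the calibration is good to about 2 mm. The wrist camera is an equidistant fisheye: a pixel r from the principal point sees the ray r / f radians off the axis. A picture is of the moment at which its call begins: read the wrist's pose just before it. There is no depth.
- finish_job(): hands the job in; it is judged then, once.
Trained networks look in a picture, given as the dict that the camera call returned (one of the last four; its "shot" number tells which), for a name from the list of things; names that differ only in an ending like _2 or _b are one class to them, and where a whole thing is asked for, a point or a joint stands for the part that bears it (a point fixed in the world has none). Each returns a list of dicts, best first, with "confidence" (0 to 1); they miss things now and then, are a little off and sometimes report something else, mostly with a low value. They report only what shows in the picture. A call takes as long as a camera call.
- boxes_of(picture, name): "position" ([column, row] in pixels, amid what is visible of it).
The state is a dict: "time_s": time; "joints": joint angles; "dq": joint speeds; "tau": joint torques, N m; "eef_pos": TCP position; "ee_rot": TCP orientation; "force": force on the tool from outside, world axes, zero at the start; "wrist_torque": the same for the moment, N m; "grip_width": opening from 0.0 (shut) to 1.0 (fully open); "grip_force": force on a finger pad.
Only numpy, scipy, OpenCV 4.12 (cv2) and the standard library are available. Lean on these libraries where they do the work, as an engineer would, in place of code of your own. Each camera call takes 0.05 s, during which the arm holds its last target. There are 200 camera calls.

### The job

Move the four tool holders from the blue rack into the empty pockets of the white rack, keeping their order: the one at the blue rack's yellow end goes to the white rack's yellow end, and so on along the row. Keep each holder upright, lower it until its flange sits flat on the pocket, and never drop it or knock it over.

Things in the scene. Friction and masses are not known exactly. Their poses are not given: they have to be found in the camera images.
- drill: Drill holder, 0.5 kg: black slotted nut, gold drill pointing up. Grip the nut, 36 mm across, 36 to 61 mm above the origin (neck below it 28 mm across); drill tip at 88 mm. Origin: on the axis, underside of the flange (46 mm across, 20 mm high); z up. Below it a round taper, 32 to 18 mm across, and pull stud reach down 70 mm: lift it over 70 mm to come free. Round, any yaw.
- endmill: End mill holder, 0.6 kg: plain grey barrel, dark cutter pointing up. Grip the barrel, 40 mm across, 20 to 65 mm above the origin; cutter tip at 88 mm. Origin: on the axis, underside of the flange (46 mm across, 20 mm high); z up. Below it a round taper, 32 to 18 mm across, and pull stud reach down 70 mm: lift it over 70 mm to come free. Round, any yaw.
- facemill: Face mill, 0.65 kg: wide dark head, five gold inserts round its top. Grip the head, 50 mm across, 38 to 68 mm above the origin (neck below it 30 mm across); top at 71 mm. Origin: on the axis, underside of the flange (46 mm across, 20 mm high); z up. Below it a round taper, 32 to 18 mm across, and pull stud reach down 70 mm: lift it over 70 mm to come free. Round, any yaw.
- probe: Touch probe, 0.5 kg: white barrel, red band, thin stylus with red ball on top. Grip the barrel, 38 mm across, 20 to 65 mm above the origin; ball top at 89 mm. Origin: on the axis, underside of the flange (46 mm across, 20 mm high); z up. Below it a round taper, 32 to 18 mm across, and pull stud reach down 70 mm: lift it over 70 mm to come free. Round, any yaw.
- red_pocket: Red plastic pocket, fixed in the blue rack: 62 mm square, 36 mm round hole right through; origin at the centre of its top face. At the start the drill holder stands in it, flange on the top face (origins coincide). Its place in the row is drawn afresh, together with its holder.
- blue_pocket: Blue plastic pocket, fixed in the blue rack: 62 mm square, 36 mm round hole right through; origin at the centre of its top face. At the start the end mill holder stands in it, flange on the top face (origins coincide). Its place in the row is drawn afresh, together with its holder.
- green_pocket: Green plastic pocket, fixed in the blue rack: 62 mm square, 36 mm round hole right through; origin at the centre of its top face. At the start the face mill stands in it, flange on the top face (origins coincide). Its place in the row is drawn afresh, together with its holder.
- orange_pocket: Orange plastic pocket, fixed in the blue rack: 62 mm square, 36 mm round hole right through; origin at the centre of its top face. At the start the touch probe stands in it, flange on the top face (origins coincide). Its place in the row is drawn afresh, together with its holder.
- blue_rack: Blue steel rack, fixed, 352 x 84 mm, with the coloured pockets in a row. Origin on the bench under its middle, z up, x along the row away from its yellow end plate. Pocket centres at x = -108 (yellow end), -36, 36, 108 mm, y = 0, top faces at z = 90 mm; end plates at x = -150 and 150 mm, 98 mm high. Stands left or right of the white rack, yellow end towards the robot.
- white_rack: White steel rack, fixed, same make and size, four empty black pockets (36 mm round holes right through). Origin on the bench under its middle, z up, x along the row away from its yellow end plate. Pocket centres at x = -108 (yellow end), -36, 36, 108 mm, y = 0, top faces at z = 90 mm; end plates 98 mm high. Beside the blue rack but turned end for end: its yellow end is far from the robot.

How it is judged:
By the outcome, as a careful person would: the job done as asked, in the order asked, and still so for the second after the job is handed in, with the robot touching nothing.
It also fails if it takes over 88 s, if anything falls off the work surface, if the arm or the gripper's body presses on something with over 40 N, if the wrist force passes 120 N, or if a joint passes its speed limit or range.

## Working session

There is one attempt and no reset: what is moved stays moved. The work goes in short steps, Python scripts to look and compute and a tool call to move; the robot and the scene stay as the last step left them, time stands still between calls to the robot, and variables do not carry over. Pictures are saved under pics/ and viewed, at most 14 in all, crops included, and the job is handed in when it is done.

Besides the shell and the picture viewer there is one more tool, called after "Emit:" as name(argument=value, ...) on one line, values as JSON. drive_tool: Moves the arm, as the interface text tells. Shifts and turns lie within -1 to 1; 1 stands for 0.1 m of shift or pi/4 rad of turn. Its arguments: {"type":"object","properties":{"commands":{"type":"string"},"force":{"type":"number"}},"required":["commands"]}

```bash
mkdir -p pics; ls; python3 - <<'E'
from rig import *
import cv2
s=sense();print(s)
print(tips_ahead)
for n in ["scene","side"]:
    p=capture(n);cv2.imwrite(f"pics/{n}0.png",p["pixels"])
    print({k:v for k,v in p.items() if k!="pixels"})
    for o in ["drill","endmill","facemill","probe","red_pocket","blue_pocket","green_pocket","orange_pocket","blue_rack","white_rack"]:
        print(o,[(b["position"],b["confidence"]) for b in boxes_of(p,o)[:2]])
E
```

```text
pics
{'time_s': 0.0, 'joints': array([-1.37639770e+00,  3.13484302e-01,  1.49846773e+00, -1.83588098e-05,
        1.33103251e+00, -2.23403747e-01]), 'dq': array([-0.00046712,  0.00224444,  0.00151136, -0.00114918,  0.00037758,
        0.00019867]), 'tau': array([ 7.11799839e-04, -4.12273872e+01, -2.59737754e+01, -1.23348327e-04,
        4.18651354e-03, -2.18665043e-06]), 'eef_pos': array([ 212.95311419, -479.59338058,  247.70598635]), 'ee_rot': array([-6.95999225e-04,  9.78258692e-01,  2.07387190e-01,  1.17823994e-06]), 'force': array([ 0.56478099, -0.4036725 ,  0.79643139]), 'wrist_torque': array([-0.00678372, -0.0109518 ,  0.00331477]), 'grip_force': 0.0, 'grip_width': 1.0044248605499717}
17.0
{'fov_y': 48.071200759722885, 'cx': 275.4172571336043, 'cy': 214.48499713559295, 'position': array([1160.51488443, -489.48236977,  570.21585045]), 'attitude': array([-0.43118912,  0.79295334,  0.37312071, -0.21466692]), 'shot': 1}
drill [([290.5, 156.7], 0.61)]
endmill [([361.7, 190.9], 0.71)]
facemill [([331.0, 176.2], 0.61), ([287.9, 155.3], 0.52)]
probe [([308.1, 164.2], 0.73), ([333.9, 173.9], 0.36)]
red_pocket []
blue_pocket [([361.3, 210.8], 0.65)]
green_pocket [([324.8, 195.2], 0.74), ([302.5, 182.8], 0.19)]
orange_pocket [([306.2, 184.8], 0.5)]
blue_rack [([339.3, 218.2], 0.81), ([333.8, 175.6], 0.34)]
white_rack [([200.0, 284.0], 0.71)]
{'fov_y': 42.120012113195976, 'cx': 270.2560843060846, 'cy': 211.58151570344864, 'position': array([334.09739141, 843.82774279, 748.53004915]), 'attitude': array([ 0.06162241, -0.10037771,  0.88799655, -0.44450997]), 'shot': 2}
drill [([319.1, 255.7], 0.55)]
endmill [([207.3, 235.0], 0.94)]
facemill [([244.2, 237.2], 0.58)]
probe [([280.7, 248.6], 0.58)]
red_pocket [([323.9, 277.6], 0.66)]
blue_pocket [([208.9, 254.8], 0.86)]
green_pocket [([247.1, 260.7], 0.8)]
orange_pocket [([282.4, 268.2], 0.53)]
blue_rack [([266.8, 282.9], 0.71)]
white_rack [([293.6, 174.9], 0.56)]
```

View pics/scene0.png

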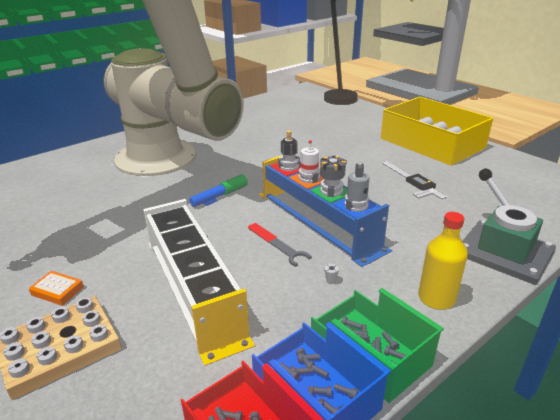

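View pics/side0.png

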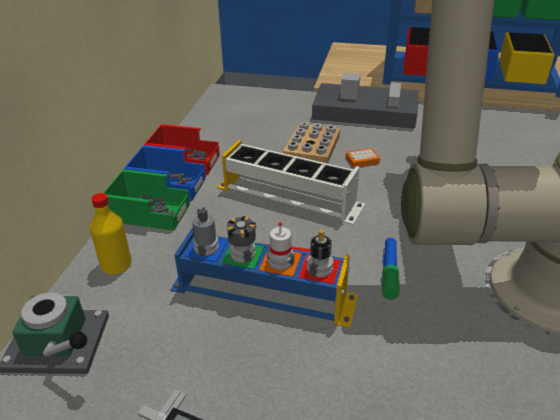

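The blue rack's order from its yellow end is drill, probe, face mill, end mill. The white rack holes are at about (171,222), (183,240), (196,263), (212,290) in the scene view and (333,176), (303,169), (275,162), (249,155) in the side view. Next I triangulate.

```bash
cat > h.py <<'E'
import numpy as np, cv2
from scipy.spatial.transform import Rotation as R
from scipy.optimize import least_squares
from rig import *
def rot(q): return R.from_quat([q[1],q[2],q[3],q[0]]).as_matrix()
def cam(p,s=None):
    f=210/np.tan(np.radians(p["fov_y"])/2)
    if "position" in p: return dict(f=f,c=(p["cx"],p["cy"]),R=rot(p["attitude"]),t=np.array(p["position"]),fish=False)
    T=p["tool_from_camera"];Q=rot(s["ee_rot"])
    return dict(f=f,c=(p["cx"],p["cy"]),R=Q@T[:3,:3],t=Q@T[:3,3]+s["eef_pos"],fish=True)
def ray(c,uv):
    d=(np.array(uv,float)-c["c"])/c["f"]
    if c["fish"]:
        r=np.hypot(*d); v=np.r_[d/max(r,1e-9)*np.sin(r),np.cos(r)]
    else: v=np.r_[d,1]
    v=c["R"]@v; return v/np.linalg.norm(v)
def proj(c,X):
    v=c["R"].T@(np.asarray(X,float)-c["t"])
    if c["fish"]:
        r=np.hypot(v[0],v[1]);k=np.arctan2(r,v[2])/max(r,1e-9)
        return v[:2]*k*c["f"]+c["c"]
    return v[:2]/v[2]*c["f"]+c["c"]
def tri(obs):
    A=np.zeros((3,3));b=np.zeros(3);P=[]
    for c,uv in obs:
        d=ray(c,uv);M=np.eye(3)-np.outer(d,d);A+=M;b+=M@c["t"]
    X=np.linalg.solve(A,b)
    return X,max(np.linalg.norm(proj(c,X)-uv) for c,uv in obs)
def onplane(c,uv,z):
    d=ray(c,uv);return c["t"]+d*(z-c["t"][2])/d[2]
E
python3 - <<'E'
from h import *
a=cam(capture("scene"));b=cam(capture("side"))
np.set_printoptions(precision=1,suppress=True)
for n,u,v in [("drill",(290.5,156.7),(319.1,255.7)),("probe",(308.1,164.2),(280.7,248.6)),("face",(331,176.2),(244.2,237.2)),("endm",(361.7,190.9),(207.3,235)),
 ("bluep",(361.3,210.8),(208.9,254.8)),("w4",(171,222),(333,176)),("w3",(183,240),(303,169)),("w2",(196,263),(275,162)),("w1",(212,290),(249,155))]:
    print(n,*tri([(a,u),(b,v)]), onplane(a,u,90)[:2], onplane(b,v,90)[:2])
E
```

```text
drill [432.1 130.9 116.2] 1.1145111286769809 [393.1 166.4] [434.9  99.3]
probe [498.1 128.1 121.1] 1.0519084188170327 [449.6 170.9] [507.5  94.6]
face [570.4 119.8 125.7] 0.9956541229097927 [525.5 168.9] [582.7  76.7]
endm [642.6 125.9 121.6] 3.137910622299843 [612.6 170.8] [653.9  85.1]
bluep [643.3 128.6  75.8] 3.3111215862573746 [664.2 112.7] [632.4 139.3]
w4 [ 449.6 -180.4   82.8] 0.03971687156982498 [ 460.2 -185. ] [ 448.3 -169.5]
w3 [ 519.6 -193.5   84.6] 0.27064436140509873 [ 526.1 -196.9] [ 518.4 -184.5]
w2 [ 589.7 -209.8   83.9] 0.39722462173122847 [ 597.6 -213.2] [ 587.  -201.1]
w1 [ 659.4 -226.    83. ] 2.4068029843286083 [ 671.  -228.9] [ 654.1 -219.4]
```

Emit:
drive_tool(commands="0.24 0.235 0.085 0 0 -0.067 100;0.24 0.235 0.085 0 0 -0.067 100;0.24 0.235 0.085 0 0 -0.067 100;0.24 0.235 0.085 0 0 -0.067 100;0.24 0.235 0.085 0 0 -0.067 100;0.24 0.235 0.085 0 0 -0.067 100;0.24 0.235 0.085 0 0 -0.067 100;0.24 0.235 0.085 0 0 -0.067 100;0.24 0.235 0.085 0 0 -0.067 100;0.24 0.235 0.085 0 0 -0.067 100;0.24 0.235 0.085 0 0 -0.067 100;0.24 0.235 0.085 0 0 -0.067 100;0 0 0 0 0 0 100;0 0 0 0 0 0 100")

```text
time_s: 2.37
eef_pos: [501.7, -196.9, 350.3]
ee_rot: [0.0, 0.994, -0.105, 0.0]
force: [-0.9, 0.2, -0.3]
grip_width: 0.999
grip_force: 0.0
```

```bash
python3 - <<'E'
from h import *
np.set_printoptions(precision=2,suppress=True)
s=sense();p=capture("wrist");cv2.imwrite("pics/w0.png",p["pixels"])
print(s["eef_pos"],s["ee_rot"],s["joints"],p["tool_from_camera"],p["fov_y"])
import pickle;pickle.dump((s,p),open("w0.pkl","wb"))
c=cam(p,s)
for X in [(449.6,-180.4,90),(519.6,-193.5,90),(589.7,-209.8,90),(659.4,-226,90),(432,130,120),(643,126,120)]: print(proj(c,X))
E
```

```text
[ 501.71 -196.88  350.3 ] [ 0.    0.99 -0.11  0.  ] [-0.59  0.3   1.26 -0.    1.59  1.19] [[   0.     -0.95   -0.3    77.56]
 [   1.      0.     -0.      0.11]
 [   0.     -0.3     0.95 -124.92]
 [   0.      0.      0.      1.  ]] 65.70646984690485
[276.63 217.47]
[274.94 161.03]
[275.93 100.71]
[277.05  41.36]
[ 72.87 275.82]
[ 27.22 135.9 ]
```

View pics/w0.png

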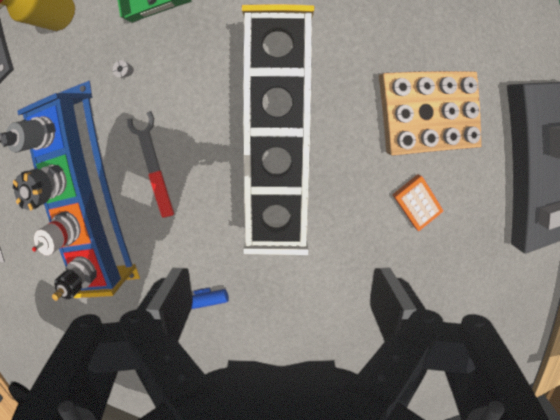

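w0 shows the white rack's four holes at about (276,216), (276,158), (278,101) and (278,42), with the holders at left. Next I go over the blue rack.

Emit:
drive_tool(commands="-0.06 0.36 0.01 0 0 0.027 100;-0.06 0.36 0.01 0 0 0.027 100;-0.06 0.36 0.01 0 0 0.027 100;-0.06 0.36 0.01 0 0 0.027 100;-0.06 0.36 0.01 0 0 0.027 100;-0.06 0.36 0.01 0 0 0.027 100;-0.06 0.36 0.01 0 0 0.027 100;-0.06 0.36 0.01 0 0 0.027 100;-0.06 0.36 0.01 0 0 0.027 100;0 0 0 0 0 0 100;0 0 0 0 0 0 100")

```text
time_s: 3.33
eef_pos: [446.5, 126.4, 359.2]
ee_rot: [0.0, 1.0, -0.01, -0.0]
force: [-0.6, -0.5, 0.2]
grip_width: 1.0
grip_force: 0.0
```

```bash
python3 - <<'E'
from h import *
import pickle
np.set_printoptions(precision=2,suppress=True)
s=sense();p=capture("wrist");cv2.imwrite("pics/w1.png",p["pixels"])
print(s["eef_pos"],s["ee_rot"],s["joints"])
pickle.dump((s,p),open("w1.pkl","wb"))
c=cam(p,s)
for o in ["drill","probe","facemill","endmill","red_pocket","orange_pocket","green_pocket","blue_pocket","white_rack","blue_rack"]:
    print(o,[(b["position"],b["confidence"]) for b in boxes_of(p,o)[:2]])
# dark pockets
for f in ["w0.pkl","w1.pkl"]:
    s,p=pickle.load(open(f,"rb"));c=cam(p,s);g=p["pixels"].max(2)
    n,l,st,ce=cv2.connectedComponentsWithStats(((g<60)).astype(np.uint8))
    for i in range(1,n):
        if 800<st[i,4]<6000:
            m=(l==i).astype(np.uint8);k=cv2.findContours(m,0,2)[0][0]
            r=cv2.minAreaRect(k);print(f,st[i,4],r,onplane(c,r[0],90))
E
```

```text
[446.52 126.36 359.16] [ 0.    1.   -0.01 -0.  ] [ 0.02  0.12  1.45 -0.    1.57  1.61]
drill [([278.3, 193.6], 0.95)]
probe [([278.9, 130.3], 0.66)]
facemill [([284.2, 66.3], 0.7), ([278.1, 191.9], 0.32)]
endmill [([284.1, 13.1], 0.72), ([278.6, 169.5], 0.4)]
red_pocket [([280.6, 172.9], 0.77), ([274.7, 193.4], 0.33)]
orange_pocket [([291.4, 115.7], 0.8)]
green_pocket [([284.7, 90.7], 0.63)]
blue_pocket []
white_rack [([495.5, 101.9], 0.67), ([279.7, 191.6], 0.29)]
blue_rack [([278.2, 102.8], 0.62)]
w0.pkl 2339 ((518.8262329101562, 167.072265625), (166.0204620361328, 17.750274658203125), 88.45184326171875) [ 450.23 -541.35   90.  ]
w0.pkl 1169 ((275.5, 217.5), (44.99999237060547, 42.99999237060547), 0.0) [ 449.85 -179.01   90.  ]
w1.pkl 857 ((519.3058471679688, 34.97919464111328), (29.580698013305664, 47.26519775390625), 6.115503787994385) [ 657.91 -222.81   90.  ]
w1.pkl 914 ((513.2432250976562, 78.54054260253906), (30.249412536621094, 45.37411880493164), 9.462322235107422) [ 588.88 -207.3    90.  ]
w1.pkl 942 ((504.1816101074219, 124.76683044433594), (30.33306884765625, 44.27244186401367), 12.724355697631836) [ 519.64 -191.83   90.  ]
w1.pkl 909 ((491.7578430175781, 172.29586791992188), (30.322402954101562, 40.055519104003906), 16.927513122558594) [ 449.75 -175.7    90.  ]
```

View pics/w1.png

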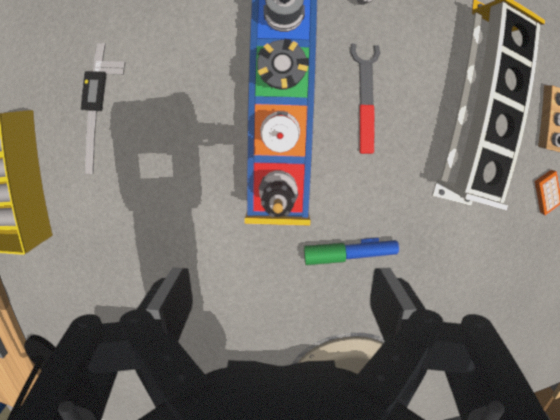

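w1 shows drill (278,190), probe (279,131), facemill (283,65) and endmill (284,13) along the blue rack. The white pockets are at right, x≈491–519. Now I fit both racks.

```bash
python3 - <<'E'
from h import *
import pickle
np.set_printoptions(precision=2,suppress=True)
s0,p0=pickle.load(open("w0.pkl","rb"));s1,p1=pickle.load(open("w1.pkl","rb"));c0=cam(p0,s0);c1=cam(p1,s1)
a=capture("scene");b=capture("side");ca=cam(a);cb=cam(b)
# white, holes/pocket centres in w0: mask of dark pockets incl. hole via threshold inside x 245..310
W1=[(491.8,172.3),(504.2,124.8),(513.2,78.5),(519.3,35)]
g=p0["pixels"].max(2)[:260,240:320]
m=(g<75).astype(np.uint8)
n,l,st,ce=cv2.connectedComponentsWithStats(m)
rs=[]
for i in range(1,n):
    if st[i,4]>300:
        r=cv2.minAreaRect(cv2.findContours((l==i).astype(np.uint8),0,2)[0][0]);print(r,st[i,4]);rs.append(np.array(r[0])+[240,0])
rs=sorted(rs,key=lambda r:-r[1])
if len(rs)==4:
    for u,v in zip(rs,W1): print("white",onplane(c0,u,90),tri([(c0,u),(c1,v)]))
# blue pockets colour hulls
H=[("red",[(0,6),(174,180)]),("orange",[(7,18)]),("green",[(50,80)]),("blue",[(100,120)])]
for nm,q,c,box in [("w1",p1,c1,(0,215,240,320))]:
    r0,r1,k0,k1=box;hsv=cv2.cvtColor(q["pixels"],cv2.COLOR_BGR2HSV)[r0:r1,k0:k1]
    for n_,rg in H:
        m=sum(((hsv[...,0]>=x)&(hsv[...,0]<=y)) for x,y in rg)*(hsv[...,1]>140)*(hsv[...,2]>60)
        m=cv2.morphologyEx(m.astype(np.uint8),cv2.MORPH_OPEN,np.ones((3,3)))
        ks=max(cv2.findContours(m,0,2)[0],key=cv2.contourArea) if n_!="x" else 0
        pts=np.column_stack(np.nonzero(m)[::-1]).astype(np.float32)
        r=cv2.minAreaRect(pts);ctr=np.array(r[0])+[k0,r0]
        print(nm,n_,r,onplane(c,ctr,90))
z=cv2.resize(np.hstack([p1["pixels"][0:230,235:330]]),None,fx=2.6,fy=2.6,interpolation=2);cv2.imwrite("pics/w1z.png",z)
E
```

```text
((37.5, 42.5), (47.0, 51.0), 90.0) 1809
((36.5, 101.5), (49.0, 51.0), 90.0) 1810
((36.0, 161.0), (48.0, 50.0), 90.0) 1763
((36.0, 218.0), (44.0, 48.0), 90.0) 1603
white [ 449.07 -179.48   90.  ] (array([ 448.38, -179.05,   86.02]), np.float64(0.4833814209298259))
white [ 519.37 -194.74   90.  ] (array([ 519.22, -194.54,   86.79]), np.float64(0.27974115456478493))
white [ 588.65 -210.25   90.  ] (array([ 589.12, -210.17,   86.56]), np.float64(0.31652233774806815))
white [ 657.91 -226.21   90.  ] (array([ 658.99, -226.31,   86.  ]), np.float64(0.19520527342002042))
w1 red ((38.5, 172.5), (77.0, 49.0), 90.0) [447.55 129.25  90.  ]
w1 orange ((39.999996185302734, 130.0), (49.99999237060547, 49.99999237060547), 0.0) [499.92 126.32  90.  ]
w1 green ((44.565101623535156, 71.24012756347656), (11.074647903442383, 64.03041076660156), 51.63251495361328) [571.26 119.47  90.  ]
w1 blue ((40.809112548828125, 106.46737670898438), (63.565189361572266, 214.72764587402344), 1.569354772567749) [528.44 124.77  90.  ]
```

View pics/w1z.png

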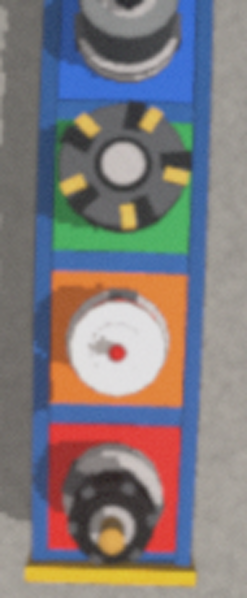

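```bash
python3 - <<'E'
from h import *
import pickle
np.set_printoptions(precision=2,suppress=True)
s1,p1=pickle.load(open("w1.pkl","rb"));c1=cam(p1,s1)
for n,u in [("red",(278.7,187.8)),("or",(280.8,130)),("gr",(281.3,70.8))]: print(n,onplane(c1,u,90),onplane(c1,u,86.5))
# holder tops: probe ball, drill tip, face top centre ; heights 90+88, etc
for n,u,z in [("drilltip",(235+112/2.6,538/2.6),175),("ball",(235+117/2.6,353/2.6),174),("face",(235+123/2.6,163/2.6),158)]: print(n,onplane(c1,u,z),onplane(c1,u,z+3))
E
```

```text
red [428.12 129.43  90.  ] [427.27 129.47  86.5 ]
or [499.9  125.36  90.  ] [499.68 125.37  86.5 ]
gr [571.87 123.32  90.  ] [572.3  123.31  86.5 ]
drilltip [429.28 129.47 175.  ] [430.2  129.42 178.  ]
ball [499.54 126.1  174.  ] [499.78 126.09 177.  ]
face [571.88 122.41 158.  ] [571.44 122.43 161.  ]
```

Emit:
drive_tool(commands="-0.045 0.0075 -0.31 0 0 -0.008 100;-0.045 0.0075 -0.31 0 0 -0.008 100;-0.045 0.0075 -0.31 0 0 -0.008 100;-0.045 0.0075 -0.31 0 0 -0.008 100;0 0 0 0 0 0 100;0 0 0 0 0 0 100")

```text
time_s: 4.48
eef_pos: [428.9, 129.2, 235.5]
ee_rot: [0.0, 1.0, -0.024, -0.001]
force: [0.7, -0.2, 0.9]
grip_width: 1.001
grip_force: 0.0
```

```bash
python3 - <<'E'
from h import *
s=sense();p=capture("wrist");cv2.imwrite("pics/w2.png",p["pixels"]);c=cam(p,s)
print(s["eef_pos"],s["ee_rot"])
for o in ["drill","red_pocket","probe","facemill","endmill"]: print(o,[(b["position"],b["confidence"]) for b in boxes_of(p,o)[:1]])
for X in [(428.5,129.4,178),(428.5,129.4,90),(499.7,126,178),(571.7,122.7,161),(643.5,119.6,178)]: print(proj(c,X))
E
```

```text
[428.91851041 129.17001609 235.52575701] [ 4.69036576e-05  9.99716798e-01 -2.37862486e-02 -7.32721131e-04]
drill [([280.2, 210.7], 0.6)]
red_pocket [([289.8, 178.9], 0.77)]
probe [([278.8, 116.3], 0.95)]
facemill [([282.2, 25.1], 0.65)]
endmill []
[280.46823305 241.344154  ]
[280.61991446 201.17572627]
[280.55479665 121.9109548 ]
[280.47559038   6.85187978]
[280.02913425 -99.97142935]
```

View pics/w2.png

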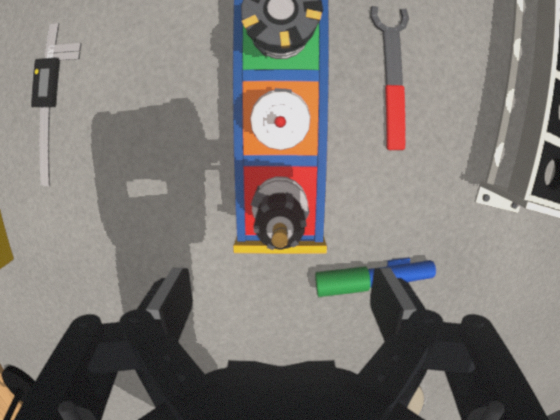

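w2 puts the drill tip at (280,240), the ball at (281,122) and the face mill centre at (282,8). All are within ~1.5 px of prediction, so heights and poses hold. Grasping now.

Emit:
drive_tool(commands="0 0 -0.25 0 0 0 100;0 0 -0.25 0 0 0 100;0 0 -0.25 0 0 0 100;0 0 -0.24 0 0 0 100;0 0 0 0 0 0 100;0 0 0 0 0 0 30;0 0 0 0 0 0 20;0 0 0 0 0 0 20;0 0 0 0 0 0 20;0 0 0 0 0 0 20;0 0 0 0 0 0 20;0 0 0 0 0 0 20;0 0 0 0 0 0 20", force=60)

```text
time_s: 5.87
eef_pos: [429.7, 129.3, 137.7]
ee_rot: [-0.0, 1.0, -0.024, 0.001]
force: [-1.6, 0.2, 7.5]
grip_width: 0.403
grip_force: 59.1
```

Emit:
drive_tool(commands="0 0 0.12 0 0 0 20;0 0 0.24 0 0 0 20;0 0 0.24 0 0 0 20;0 0 0.24 0 0 0 20;0 0 0.24 0 0 0 20;0 -0.3 0 0 0 0 20;0 -0.3 0 0 0 0 20;0.23 -0.296 0 0 0 -0.022 20;0.23 -0.296 0 0 0 -0.022 20;0.23 -0.296 0 0 0 -0.022 20;0.23 -0.296 0 0 0 -0.022 20;0.23 -0.296 0 0 0 -0.022 20;0.23 -0.296 0 0 0 -0.022 20;0.23 -0.296 0 0 0 -0.022 20;0.23 -0.296 0 0 0 -0.022 20;0.23 -0.296 0 0 0 -0.022 20;0.23 -0.296 0 0 0 -0.022 20;0 0 0 0 0 0 20;0 0 0 0 0 0 20;0 0 0 0 0 0 20")

```text
time_s: 7.53
eef_pos: [658.7, -226.5, 243.6]
ee_rot: [-0.0, 0.994, -0.11, -0.001]
force: [0.9, 0.0, -4.6]
grip_width: 0.4
grip_force: 61.5
```

```bash
python3 - <<'E'
from h import *
np.set_printoptions(precision=4,suppress=True)
s=sense();p=capture("wrist");c=cam(p,s);q=capture("side")
im=np.hstack([cv2.resize(p["pixels"],(400,300)),cv2.resize(q["pixels"],(400,300))]);cv2.imwrite("pics/c1.png",im)
print(s["eef_pos"],s["ee_rot"],s["force"],s["joints"])
for X in [(659,-226.3,90),(589.1,-210.2,90),(448.4,-179.1,90)]: print(proj(c,X)/1.4)
E
```

```text
[ 658.703  -226.4937  243.6108] [-0.0005  0.9939 -0.1101 -0.0008] [ 0.9365  0.0039 -4.5616] [-0.499   0.724   0.87    0.0002  1.5494  1.2924]
[200.4699 141.3312]
[200.1311 192.5567]
[200.4149 266.7524]
```

View pics/c1.png

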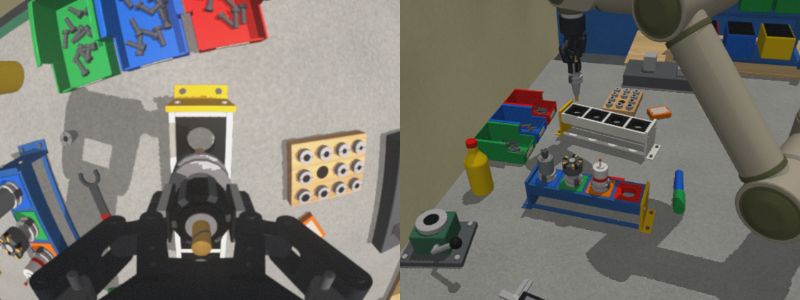

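The wrist view shows the far white hole at half-scale (201,139), close to the prediction, with the drill upright in the gripper. Lowering.

Emit:
drive_tool(commands="0.01 0 -0.25 0 0 0 20;0 0 -0.25 0 0 0 20;0 0 -0.25 0 0 0 20;0 0 -0.1 0 0 0 20;0 0 -0.1 0 0 0 20;0 0 0 0 0 0 20")

```text
time_s: 8.13
eef_pos: [659.6, -226.2, 148.5]
ee_rot: [-0.0, 0.994, -0.11, -0.001]
force: [0.8, -0.1, -5.1]
grip_width: 0.404
grip_force: 61.4
```

Emit:
drive_tool(commands="0 0 -0.04 0 0 0 20;0 0 -0.02 0 0 0 20;0 0 -0.02 0 0 0 20;0 0 -0.01 0 0 0 20;0 0 0 0 0 0 20;0 0 0 0 0 0 20")

```text
time_s: 8.63
eef_pos: [660.1, -226.9, 140.5]
ee_rot: [0.0, 0.994, -0.11, 0.0]
force: [-0.3, -0.0, -4.1]
grip_width: 0.403
grip_force: 61.4
```

Emit:
drive_tool(commands="0 0 -0.01 0 0 0 20;0 0 -0.01 0 0 0 20;0 0 -0.01 0 0 0 20;0 0 0 0 0 0 20;0 0 0 0 0 0 20")

```text
time_s: 9.05
eef_pos: [660.1, -226.9, 137.9]
ee_rot: [0.0, 0.994, -0.11, 0.0]
force: [-0.8, 0.0, 1.4]
grip_width: 0.406
grip_force: 62.1
```

Emit:
drive_tool(commands="0 0 -0.01 0 0 0 20;0 0 0 0 0 0 20;0 0 0 0 0 0 50;0 0 0 0 0 0 100;0 0 0 0 0 0 100;0 0 0 0 0 0 100;0 0 0 0 0 0 100;0 0 0 0 0 0 100")

```text
time_s: 9.72
eef_pos: [660.0, -226.9, 136.2]
ee_rot: [-0.0, 0.994, -0.11, -0.0]
force: [-0.6, 0.1, 0.4]
grip_width: 1.004
grip_force: 0.0
```

Emit:
drive_tool(commands="0 0 0.25 0 0 0 100;0 0 0.25 0 0 0 100;0 0 0.25 0 0 0 100;0 0 0.25 0 0 0 100;-0.133 0.294 0 0 0 0.0185 100;-0.133 0.294 0 0 0 0.0185 100;-0.133 0.294 0 0 0 0.0185 100;-0.133 0.294 0 0 0 0.0185 100;-0.133 0.294 0 0 0 0.0185 100;-0.133 0.294 0 0 0 0.0185 100;-0.133 0.294 0 0 0 0.0185 100;-0.133 0.294 0 0 0 0.0185 100;-0.133 0.294 0 0 0 0.0185 100;-0.133 0.294 0 0 0 0.0185 100;-0.133 0.294 0 0 0 0.0185 100;-0.133 0.294 0 0 0 0.0185 100;0 0 0 0 0 0 100;0 0 0 0 0 0 100")

```text
time_s: 11.22
eef_pos: [500.0, 127.0, 236.6]
ee_rot: [0.0, 1.0, -0.022, 0.0]
force: [0.7, -0.1, -0.2]
grip_width: 0.998
grip_force: 0.0
```

```bash
python3 - <<'E'
from h import *
np.set_printoptions(precision=4,suppress=True)
s=sense();p=capture("wrist");c=cam(p,s);q=capture("side")
im=np.hstack([cv2.resize(p["pixels"],(400,300)),cv2.resize(q["pixels"][100:310,140:420],(400,300))]);cv2.imwrite("pics/c2.png",im)
print(s["eef_pos"],s["ee_rot"],s["force"])
for X in [(499.8,126,178),(571.7,122.7,161),(643.5,119.6,178)]: print(proj(c,X)/1.4)
E
```

```text
[500.0254 126.9719 236.627 ] [ 0.      0.9998 -0.022   0.0003] [ 0.7289 -0.0514 -0.1725]
[201.7315 171.754 ]
[201.9768  85.3837]
[202.0935  -1.5579]
```

View pics/c2.png

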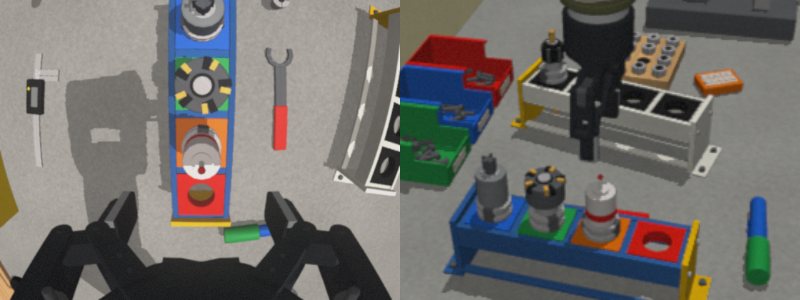

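The drill is seated flat in the far white pocket. The ball is at half-scale (202,170), as predicted. Grasping the probe.

Emit:
drive_tool(commands="0 -0.008 -0.25 0 0 0 100;0 0 -0.25 0 0 0 100;0 0 -0.25 0 0 0 100;0 0 -0.25 0 0 0 100;0 0 0 0 0 0 100;0 0 0 0 0 0 30;0 0 0 0 0 0 20;0 0 0 0 0 0 20;0 0 0 0 0 0 20;0 0 0 0 0 0 20;0 0 0 0 0 0 20;0 0 0 0 0 0 20;0 0 0 0 0 0 20", force=60)

```text
time_s: 12.4
eef_pos: [501.2, 125.2, 137.9]
ee_rot: [-0.0, 1.0, -0.023, 0.002]
force: [-0.2, 0.3, 4.7]
grip_width: 0.429
grip_force: 59.5
```

Emit:
drive_tool(commands="0 0 0.12 0 0 0 20;0 0 0.24 0 0 0 20;0 0 0.24 0 0 0 20;0 0 0.24 0 0 0 20;0 0 0.24 0 0 0 20;0 -0.3 0 0 0 0 20;0 -0.3 0 0 0 0 20;0.1 -0.307 0 0 0 -0.025 20;0.1 -0.307 0 0 0 -0.025 20;0.1 -0.307 0 0 0 -0.025 20;0.1 -0.307 0 0 0 -0.025 20;0.1 -0.307 0 0 0 -0.025 20;0.1 -0.307 0 0 0 -0.025 20;0.1 -0.307 0 0 0 -0.025 20;0.1 -0.307 0 0 0 -0.025 20;0.1 -0.307 0 0 0 -0.025 20;0 0 0 0 0 0 20;0 0 0 0 0 0 20;0 0 0 0 0 0 20")

```text
time_s: 13.98
eef_pos: [590.1, -210.7, 243.8]
ee_rot: [-0.0, 0.994, -0.111, -0.001]
force: [0.4, -0.5, -6.6]
grip_width: 0.428
grip_force: 62.2
```

Emit:
drive_tool(commands="0 0 -0.25 0 0 0 20;0 0 -0.25 0 0 0 20;0 0 -0.25 0 0 0 20;0 0 -0.1 0 0 0 20;0 0 -0.1 0 0 0 20;0 0 -0.04 0 0 0 20;0 0 -0.02 0 0 0 20;0 0 -0.02 0 0 0 20;0 0 -0.01 0 0 0 20;0 0 0 0 0 0 20;0 0 0 0 0 0 20")

```text
time_s: 14.9
eef_pos: [590.6, -211.3, 140.9]
ee_rot: [0.0, 0.994, -0.111, 0.0]
force: [0.7, 0.5, -5.8]
grip_width: 0.43
grip_force: 62.2
```

Emit:
drive_tool(commands="0 0 -0.01 0 0 0 20;0 0 -0.01 0 0 0 20;0 0 0 0 0 0 20;0 0 0 0 0 0 20")

```text
time_s: 15.23
eef_pos: [590.4, -211.1, 138.2]
ee_rot: [-0.0, 0.994, -0.111, -0.0]
force: [-0.5, 0.2, -5.2]
grip_width: 0.431
grip_force: 62.2
```

Emit:
drive_tool(commands="0 0 -0.01 0 0 0 20;0 0 0 0 0 0 20;0 0 0 0 0 0 20")

```text
time_s: 15.48
eef_pos: [590.5, -211.2, 138.0]
ee_rot: [0.0, 0.994, -0.111, 0.0]
force: [-1.5, 1.5, 1.5]
grip_width: 0.429
grip_force: 63.2
```

Emit:
drive_tool(commands="0 0 -0.01 0 0 0 20;0 0 0 0 0 0 20;0 0 0 0 0 0 50;0 0 0 0 0 0 100;0 0 0 0 0 0 100;0 0 0 0 0 0 100;0 0 0 0 0 0 100;0 0 0 0 0 0 100")

```text
time_s: 16.15
eef_pos: [590.5, -211.2, 136.2]
ee_rot: [0.0, 0.994, -0.111, 0.0]
force: [-0.0, -0.0, 0.4]
grip_width: 1.0
grip_force: 0.0
```

Emit:
drive_tool(commands="0 0 0.25 0 0 0 100;0 0 0.25 0 0 0 100;0 0 0.25 0 0 0 100;0 0 0.25 0 0 0 100;-0.019 0.334 0 0 0 0.0225 100;-0.019 0.334 0 0 0 0.0225 100;-0.019 0.334 0 0 0 0.0225 100;-0.019 0.334 0 0 0 0.0225 100;-0.019 0.334 0 0 0 0.0225 100;-0.019 0.334 0 0 0 0.0225 100;-0.019 0.334 0 0 0 0.0225 100;-0.019 0.334 0 0 0 0.0225 100;-0.019 0.334 0 0 0 0.0225 100;-0.019 0.334 0 0 0 0.0225 100;0 0 0 0 0 0 100;0 0 0 0 0 0 100")

```text
time_s: 17.48
eef_pos: [571.2, 124.2, 236.3]
ee_rot: [0.0, 1.0, -0.022, 0.0]
force: [-0.1, -0.5, -0.3]
grip_width: 0.999
grip_force: 0.0
```

```bash
python3 - <<'E'
from h import *
np.set_printoptions(precision=4,suppress=True)
s=sense();p=capture("wrist");c=cam(p,s);q=capture("side")
im=np.hstack([cv2.resize(p["pixels"],(400,300)),cv2.resize(q["pixels"][100:310,140:420],(400,300))]);cv2.imwrite("pics/c3.png",im)
print(s["eef_pos"],s["ee_rot"],s["force"])
for X in [(571.7,122.7,161),(643.5,119.6,178)]: print(proj(c,X)/1.4)
E
```

```text
[571.1765 124.2498 236.2847] [ 0.      0.9998 -0.0219  0.0001] [-0.1361 -0.471  -0.2606]
[202.2501 163.9154]
[202.5674  85.1254]
```

View pics/c3.png

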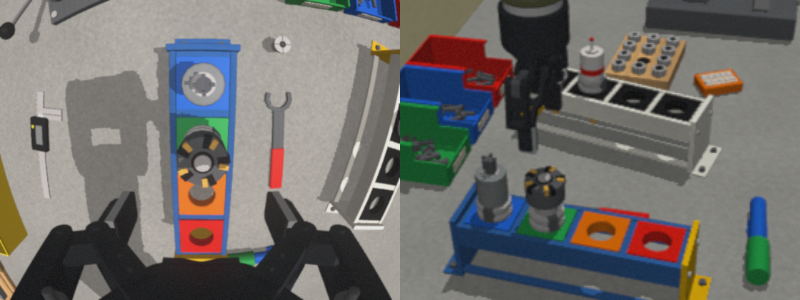

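The probe is seated in the second pocket. The face mill centre is at half-scale (203,162). Grasping it.

Emit:
drive_tool(commands="0.005 -0.014 -0.24 0 0 0 100;0 0 -0.24 0 0 0 100;0 0 -0.24 0 0 0 100;0 0 -0.23 0 0 0 100;0 0 0 0 0 0 100;0 0 0 0 0 0 50;0 0 0 0 0 0 30;0 0 0 0 0 0 30;0 0 0 0 0 0 30;0 0 0 0 0 0 30;0 0 0 0 0 0 30;0 0 0 0 0 0 30", force=60)

```text
time_s: 18.58
eef_pos: [572.8, 121.4, 143.5]
ee_rot: [0.0, 1.0, -0.023, 0.002]
force: [0.0, 1.2, 5.8]
grip_width: 0.569
grip_force: 61.6
```

Emit:
drive_tool(commands="0 0 0.12 0 0 0 30;0 0 0.24 0 0 0 30;0 0 0.24 0 0 0 30;0 0 0.24 0 0 0 30;0 0 0.24 0 0 0 30;0 -0.3 0 0 0 0 30;0 -0.3 0 0 0 0 30;-0.065 -0.321 0 0 0 -0.028 30;-0.065 -0.321 0 0 0 -0.028 30;-0.065 -0.321 0 0 0 -0.028 30;-0.065 -0.321 0 0 0 -0.028 30;-0.065 -0.321 0 0 0 -0.028 30;-0.065 -0.321 0 0 0 -0.028 30;-0.065 -0.321 0 0 0 -0.028 30;-0.065 -0.321 0 0 0 -0.028 30;0 0 0 0 0 0 30;0 0 0 0 0 0 30;0 0 0 0 0 0 30")

```text
time_s: 20.08
eef_pos: [519.6, -195.1, 249.0]
ee_rot: [-0.0, 0.994, -0.111, -0.0]
force: [0.1, 0.5, -7.6]
grip_width: 0.568
grip_force: 65.5
```

Emit:
drive_tool(commands="0 0 -0.25 0 0 0 30;0 0 -0.25 0 0 0 30;0 0 -0.25 0 0 0 30;0 0 -0.1 0 0 0 30;0 0 -0.1 0 0 0 30;0 0 -0.04 0 0 0 30;0 0 -0.02 0 0 0 30;0 0 -0.02 0 0 0 30;0 0 -0.01 0 0 0 30;0 0 0 0 0 0 30;0 0 0 0 0 0 30")

```text
time_s: 21.0
eef_pos: [520.1, -195.5, 145.9]
ee_rot: [0.0, 0.994, -0.111, 0.0]
force: [0.7, -0.2, -7.5]
grip_width: 0.569
grip_force: 65.2
```

Emit:
drive_tool(commands="0 0 -0.01 0 0 0 30;0 0 -0.01 0 0 0 30;0 0 0 0 0 0 30;0 0 0 0 0 0 30")

```text
time_s: 21.33
eef_pos: [520.0, -195.4, 143.6]
ee_rot: [0.0, 0.994, -0.111, 0.0]
force: [-0.5, 0.2, -4.7]
grip_width: 0.567
grip_force: 65.9
```

Emit:
drive_tool(commands="0 0 -0.01 0 0 0 30;0 0 0 0 0 0 30;0 0 0 0 0 0 30")

```text
time_s: 21.58
eef_pos: [520.2, -195.5, 143.5]
ee_rot: [0.0, 0.994, -0.111, 0.001]
force: [-4.2, 2.3, 6.0]
grip_width: 0.569
grip_force: 67.1
```

Emit:
drive_tool(commands="0 0 0 0 0 0 30;0 0 0 0 0 0 60;0 0 0 0 0 0 100;0 0 0 0 0 0 100;0 0 0 0 0 0 100;0 0 0 0 0 0 100;0 0 0 0 0 0 100")

```text
time_s: 22.17
eef_pos: [520.0, -195.4, 142.3]
ee_rot: [0.0, 0.994, -0.111, 0.0]
force: [0.0, -0.0, 0.0]
grip_width: 1.001
grip_force: 0.0
```

Emit:
drive_tool(commands="0 0 0.25 0 0 0 100;0 0 0.25 0 0 0 100;0 0 0.25 0 0 0 100;0 0 0.25 0 0 0 100;0.124 0.314 0 0 0 0.0225 100;0.124 0.314 0 0 0 0.0225 100;0.124 0.314 0 0 0 0.0225 100;0.124 0.314 0 0 0 0.0225 100;0.124 0.314 0 0 0 0.0225 100;0.124 0.314 0 0 0 0.0225 100;0.124 0.314 0 0 0 0.0225 100;0.124 0.314 0 0 0 0.0225 100;0.124 0.314 0 0 0 0.0225 100;0.124 0.314 0 0 0 0.0225 100;0 0 0 0 0 0 100;0 0 0 0 0 0 100")

```text
time_s: 23.5
eef_pos: [644.0, 120.1, 241.6]
ee_rot: [0.0, 1.0, -0.022, -0.0]
force: [0.7, -0.2, -0.1]
grip_width: 1.0
grip_force: 0.0
```

```bash
python3 - <<'E'
from h import *
np.set_printoptions(precision=4,suppress=True)
s=sense();p=capture("wrist");c=cam(p,s);q=capture("side")
im=np.hstack([cv2.resize(p["pixels"],(400,300)),cv2.resize(q["pixels"][100:310,140:420],(400,300))]);cv2.imwrite("pics/c4.png",im)
print(s["eef_pos"],s["ee_rot"],s["force"])
for X in [(643.5,119.7,178),(643.5,119.7,90)]: print(proj(c,X)/1.4)
E
```

```text
[643.9792 120.0885 241.6394] [ 0.0001  0.9998 -0.0216 -0.0003] [ 0.7291 -0.2284 -0.124 ]
[201.0508 169.7392]
[200.9479 142.4523]
```

View pics/c4.png

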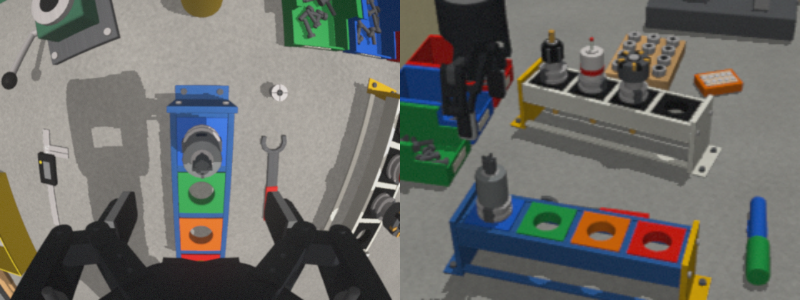

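Three are seated. The end mill tip is at half-scale (203,167). Grasping it.

Emit:
drive_tool(commands="0.005 -0.01 -0.26 0 0 0 100;0 0 -0.26 0 0 0 100;0 0 -0.26 0 0 0 100;0 0 -0.26 0 0 0 100;0 0 0 0 0 0 100;0 0 0 0 0 0 40;0 0 0 0 0 0 25;0 0 0 0 0 0 25;0 0 0 0 0 0 25;0 0 0 0 0 0 25;0 0 0 0 0 0 25;0 0 0 0 0 0 25", force=60)

```text
time_s: 24.6
eef_pos: [645.2, 117.7, 140.5]
ee_rot: [-0.0, 1.0, -0.023, 0.002]
force: [-0.5, 1.1, 6.8]
grip_width: 0.454
grip_force: 59.8
```

Emit:
drive_tool(commands="0 0 0.12 0 0 0 25;0 0 0.24 0 0 0 25;0 0 0.24 0 0 0 25;0 0 0.24 0 0 0 25;0 0 0.24 0 0 0 25;0 -0.3 0 0 0 0 25;0 -0.3 0 0 0 0 25;-0.279 -0.2 0 0 0 -0.0225 25;-0.279 -0.2 0 0 0 -0.0225 25;-0.279 -0.2 0 0 0 -0.0225 25;-0.279 -0.2 0 0 0 -0.0225 25;-0.279 -0.2 0 0 0 -0.0225 25;-0.279 -0.2 0 0 0 -0.0225 25;-0.28 -0.2 0 0 0 -0.0225 25;0 -0.325 0 0 0 -0.0225 25;0 -0.325 0 0 0 -0.0225 25;0 -0.326 0 0 0 -0.0225 25;0 0 0 0 0 0 25;0 0 0 0 0 0 25;0 0 0 0 0 0 25")

```text
time_s: 26.27
eef_pos: [448.7, -179.5, 246.4]
ee_rot: [-0.0, 0.994, -0.111, -0.0]
force: [0.7, -0.7, -7.3]
grip_width: 0.452
grip_force: 63.0
```

Emit:
drive_tool(commands="0 0 -0.25 0 0 0 25;0 0 -0.25 0 0 0 25;0 0 -0.25 0 0 0 25;0 0 -0.1 0 0 0 25;0 0 -0.1 0 0 0 25;0 0 -0.04 0 0 0 25;0 0 -0.02 0 0 0 25;0 0 -0.02 0 0 0 25;0 0 -0.01 0 0 0 25;0 0 0 0 0 0 25;0 0 0 0 0 0 25")

```text
time_s: 27.18
eef_pos: [449.2, -180.1, 142.8]
ee_rot: [0.0, 0.994, -0.111, 0.0]
force: [0.5, 0.7, -5.8]
grip_width: 0.446
grip_force: 62.8
```

Emit:
drive_tool(commands="0 0 -0.01 0 0 0 25;0 0 -0.01 0 0 0 25;0 0 0 0 0 0 25;0 0 0 0 0 0 25")

```text
time_s: 27.52
eef_pos: [449.2, -180.1, 140.6]
ee_rot: [0.0, 0.994, -0.111, 0.0]
force: [-0.2, 1.0, -2.6]
grip_width: 0.451
grip_force: 63.7
```

Emit:
drive_tool(commands="0 0 -0.01 0 0 0 25;0 0 0 0 0 0 25;0 0 0 0 0 0 25")

```text
time_s: 27.77
eef_pos: [449.5, -180.1, 140.5]
ee_rot: [0.0, 0.994, -0.111, 0.001]
force: [-0.9, 2.1, 7.6]
grip_width: 0.448
grip_force: 65.0
```

Seated. I open, lift and back away to check.

Emit:
drive_tool(commands="0 0 0 0 0 0 60;0 0 0 0 0 0 100;0 0 0 0 0 0 100;0 0 0 0 0 0 100;0 0 0 0 0 0 100;0 0 0.2 0 0 0 100;0 0 0.25 0 0 0 100;0 0 0.25 0 0 0 100;0 0 0.25 0 0 0 100;0 0 0.25 0 0 0 100;-0.1 0.2 0.2 0 0 0 100;-0.1 0.2 0.1 0 0 0 100;-0.1 0.2 0 0 0 0 100;0 0.2 0 0 0 0 100;0 0 0 0 0 0 100;0 0 0 0 0 0 100")

```text
time_s: 29.1
eef_pos: [419.1, -99.6, 289.5]
ee_rot: [0.0, 0.994, -0.11, 0.0]
force: [0.8, 1.0, -0.2]
grip_width: 1.002
grip_force: 0.0
```

```bash
python3 - <<'E'
from h import *
p=capture("scene");q=capture("side")
im=np.hstack([cv2.resize(p["pixels"][130:370,100:420],(400,300)),cv2.resize(q["pixels"][100:310,140:420],(400,300))]);cv2.imwrite("pics/c5.png",im)
E
```

```text
(no output)
```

View pics/c5.png

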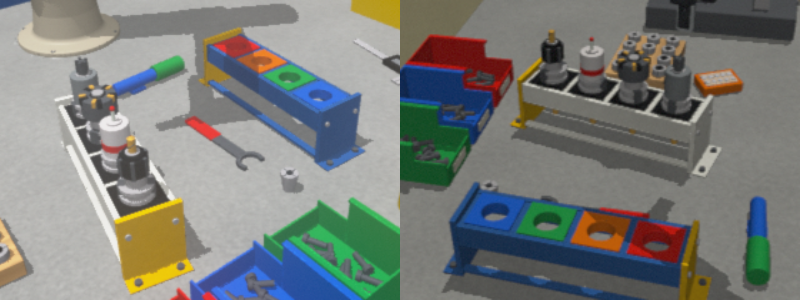

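All four holders stand upright and flat in the white rack: drill at the yellow end, then probe, face mill and end mill. The robot is clear.

```bash
python3 -c "
from rig import *
print(finish_job())"
```

```text
the job is handed in; nothing more can be done
None
```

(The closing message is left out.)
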